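Lay the standing firebrick down on its hearth stand

TASK

The firebrick has been left standing on end on the small hearth stand. Without gripping or lifting it, tip it over with the fingers away from the low fence and ease it all the way down (it is brittle: keep it supported, do not let it fall), then push its end so that it lies flat on the plate with its other end home against the fence. Leave the things round about where they are.

Things in the scene. Friction and masses are not known exactly. Their poses are not given: they have to be found in the camera images.
- stand: Fixed aluminium plate 130 mm (x) by 160 mm (y), on two steel legs on the wooden board (board top 55 mm above the counter). Origin at board level, the plate top 40 mm above it; the plate spans x -65 to 65, y -85 to +75 mm from it. A steel fence along the whole -y edge is the stop. The +y edge is open, with free space under the plate beyond y = +53 mm. +y points mostly to the robot's left.
- stand_stop (a point): Middle of the fence's inner face, 11 mm above the plate, at y = -70 mm in the stand's frame. The fence is 15 mm thick and rises 22 mm above the plate.
- brick: Mottled refractory brick 79x163x31 mm, 0.2 to 0.34 kg, loose, standing on end 2 to 11 mm before the fence, nearly parallel to it. Origin: centre of the 79x163 mm face that looks away from the fence. Its y runs along the length, foot to head (up at the start), x across the width, z from that face into the brick (to the fence at the start, up once laid). Tipped 11 degrees about that face's lower edge, it overbalances.
- brick_foot (a point): Centre of the brick's foot end (79 x 31 mm), on the plate at the start; this end must finish against the fence.
- brick_head (a point): Centre of the brick's head end (79 x 31 mm), on top at the start; it overhangs the plate's open edge by up to 65 mm when the brick has been laid down.
- flux_pot: small white pot, 68 mm across, 28 mm tall, beyond the stand; a bystander, loose. Origin at the centre of its underside.
- punch: steel dapping punch standing upright, 19 mm across, 62 mm tall, on the robot's side of the stand; a bystander, loose. Origin at the centre of its underside.
- rubber_block: pale rubber block 28x58x18 mm, lying on the board behind the fence; a bystander, loose. Origin at the centre of its underside.
- steel_block: steel bench block 52x52x28 mm, beyond the stand; a bystander, loose. Origin at the centre of its underside.
- pliers: pliers with red handles, 147x41x11 mm, lying on the left of the counter; a bystander, loose. Origin at the centre of its underside.
- masking_tape: roll of masking tape, 42 mm across, 19 mm tall, on the left of the counter; a bystander, loose. Origin at the centre of its underside.
Mind the look-alikes: they are no part of the job. Leave any green look-alike of the brick alone.

How it is judged:
At the end, for the whole second after the job is handed in: The brick lies flat on the plate (within 3 degrees), at rest, its foot end within 4 mm of the fence and square to it within 0.06 rad, its width centred on the plate within 35 mm (angle between brick's own z axis and vertical below 0.05 rad and y of brick_foot in the frame of stand between -0.074 and -0.066 m and x of brick_foot in the frame of stand between -0.035 and 0.035 m and angle between the y axis of brick and the y axis of stand, either way round below 0.06 rad and height (world z) of brick between 0.092 and 0.098 m and linear speed of brick below 0.01 m/s); the robot touches nothing.
It fails at once if the brick falls or is knocked over (it turns faster than 4.5 rad/s, as after a free drop of its head by some 2 cm) (angular speed of brick above 4.5 rad/s).
It fails at once if the brick is lifted (its foot end rises more than about 1 cm above what tipping needs) (height (world z) of brick_foot above 0.121 m or (angle between brick's own y axis and vertical below 0.2 rad and height (world z) of brick_foot above 0.105 m)).
It fails at once if the brick is squeezed or pressed with more than 18 N by the fingers (contact force between the fingers and brick above 18 N).
It fails at once if a bystander is moved by more than 15 mm (distance of any of flux_pot, punch, rubber_block, steel_block, pliers, masking_tape from where it was at the start of the episode above 0.015 m).
It also fails if it takes over 64 s, if anything falls off the work surface, if the arm or the gripper's body presses on something with over 40 N, if the wrist force passes 120 N, or if a joint passes its speed limit or range.

ROBOT

A 6-joint arm with a two-finger parallel gripper is mounted at the origin on the work surface; the furniture and walls round the work are solid. World frame = base frame: x ahead of the robot, y to its left, z up, the work surface at z = 0. Lengths are in m, angles in rad, forces in N, time in s.
With the tool pointing down it reaches from about 0.225 to 0.725 m from the base axis. Payload 3.1 kg.
Tool frame: the origin (TCP) lies where the fingers leave the gripper's body, on its centre line; the fingertips stand 73 mm ahead of it and the grasp point (between the pads) lies 54 mm ahead of it; z points along the fingers, y is the line along which they close (so a half turn about z gives the same grasp; the last joint's range is limited). The gripper opens to 85 mm and grips with 20 to 120 N. Pads are 22 mm wide; open, the fingers measure 114 mm over their backs; the gripper's body (76 mm by 85 mm) begins 54 mm behind the grasp point. The pads swing forward as they close: fully open they stand 13 mm farther back than shut.
Start: joints at [1.031, 0.048, 0.099, 1.622, 0, 1.443], TCP at [0.21, 0.481, 0.304] pointing down, gripper open.
Joint ranges: [-2.91, 2.91], [-0.99, 1.94], [-1.21, 1.42], [-2.12, 2.29], [-1.49, 1.47], [-3.14, 3.14]. Speed limits (rad/s): [2.79, 2.79, 3.14, 3.14, 3.14, 3.14].

INTERFACE

Orientations are given as a unit quaternion [x, y, z, w].
In Python, from workcell import arm, grab_frame, ticket gives the robot as it stands.
- The arm moves only by the tool move_arm, never from a script. Its argument "moves" is a list that holds one entry, the list of rows, each a list of 7 numbers: the shift along the tool's x, y, z in m, then the turn, a rotation vector about the tool's x, y, z in degrees, then the finger opening in m, from 0 to 0.0854. In form: [[[tx, ty, tz, rx, ry, rz, gripper], ...]]. A call has 1 to 5 rows; each row shifts and turns the commanded pose from where the row before left it, along the tool's axes as they then stand; what a row does not reach is not made up. A row lasts 1/12 s, in which the tool goes at most 41.7 mm and 7.16 degrees, less where a joint would pass 70% of its speed; a pose out of reach is approached as far as the arm can. A call with a gripper value outside its range is refused whole. The fingers move at their own pace and stop on an object; "force" is the grip in N (left out, the last holds). Time passes only in rows, so rows that do not move let the fingers close. It gives the time, the measured TCP pose, the force, the opening and the grip force at its end, in the units of the state.
- arm.state(): the state, without advancing time (a new reading comes with each control period).
- grab_frame(name): name is "scene" or "top" or "wrist"; returns a dict with "pixels" (400x640x3 uint8, blue, green, red), "fx", "fy", "cx", "cy" (pixels), "world_from_camera" (4x4, takes a point from camera to world coordinates); the wrist camera has in their place "tool_from_camera" (4x4, takes a point from camera to tool coordinates, whose origin is the TCP and whose axes are the flange's). Camera axes: x right, y up, looking along -z (the intrinsics and any distortion apply to the point x, -y, -z); pixel columns grow to the right and rows downward; lengths in m; the calibration is good to about 2 mm. A picture is of the moment at which its call begins: read the wrist's pose just before it. There is no depth.
- ticket.hand_in(): hands the job in; it is judged then, once.
The state is a dict: "t": time; "joint_pos": joint angles; "qd": joint speeds; "joint_torque": joint torques, N m; "tcp_pos": TCP position; "ee_rot": TCP orientation; "wrist_force": force on the tool from outside, world axes, zero at the start; "torque": the same for the moment, N m; "gripper_width": opening from 0.0 (shut) to 1.0 (fully open); "grip_force": force on a finger pad.
Only numpy, scipy, OpenCV 4.12 (cv2) and the standard library are available. Lean on these libraries where they do the work, as an engineer would, in place of code of your own. Each camera call takes 0.05 s, during which the arm holds its last target. There are 200 camera calls.

## Working session

There is one attempt and no reset: what is moved stays moved. The work goes in short steps, Python scripts to look and compute and a tool call to move; the robot and the scene stay as the last step left them, time stands still between calls to the robot, and variables do not carry over. Pictures are saved under pics/ and viewed, at most 13 in all, crops included, and the job is handed in when it is done.

Besides the shell and the picture viewer there is one more tool, called as name(argument=value, ...) on one line, values as JSON. move_arm: Moves the arm, as the interface text tells. Its arguments: {"type":"object","properties":{"moves":{"type":"array"},"force":{"type":"number"}},"required":["moves"]}

```bash
mkdir -p pics; ls; cat > h.py <<'E'
import numpy as np, cv2
from workcell import arm, grab_frame, ticket
def save(n,f): cv2.imwrite('pics/'+n+'.png',f['pixels'])
E
python3 - <<'E'
from h import *
for n in('scene','top'):
    f=grab_frame(n); save(n,f)
    np.savez(n+'.npz',**f)
    print(n,f['fx'],f['fy'],f['cx'],f['cy'],{k:v for k,v in f.items() if k not in('pixels','fx','fy','cx','cy')})
print(arm.state())
E
```

```text
pics
scene 446.1809430116684 446.1809430116684 317.37980309673236 194.44932515328318 {'world_from_camera': array([[-0.97539254, -0.0965816 ,  0.19819532,  0.68609102],
       [ 0.22037983, -0.40063271,  0.8893403 ,  1.12185402],
       [-0.00649038,  0.91113414,  0.41205879,  0.66315114],
       [ 0.        ,  0.        ,  0.        ,  1.        ]])}
top 438.62395639423346 438.62395639423346 319.7374058652486 194.46153552573787 {'world_from_camera': array([[ 0.02562967,  0.99887356, -0.03993418,  0.3764125 ],
       [-0.99933394,  0.02663862,  0.02494124,  0.02704077],
       [ 0.02597694,  0.03926835,  0.99889098,  1.44171189],
       [ 0.        ,  0.        ,  0.        ,  1.        ]])}
{'t': 0.1, 'joint_pos': array([ 1.03119647e+00,  4.87051543e-02,  9.77448795e-02,  1.62198172e+00,
       -2.70579339e-05,  1.44300437e+00]), 'qd': array([ 0.00013452,  0.00038394,  0.00428088, -0.00049145,  0.00129268,
       -0.00059813]), 'joint_torque': array([ 2.97691018e-03, -3.39851117e+01,  3.20935893e+01,  1.57927105e-02,
       -5.50204959e-05,  2.56877604e-05]), 'tcp_pos': array([0.20995042, 0.48076371, 0.3028144 ]), 'ee_rot': array([ 2.04451963e-01,  9.78876010e-01, -1.01808707e-03, -3.38610892e-04]), 'wrist_force': array([ 0.72685202, -0.32389289, -0.06810306]), 'torque': array([-0.04223977, -0.05794969, -0.03286834]), 'grip_force': 0.0, 'gripper_width': 0.9990055372872204}
```

View pics/scene.png

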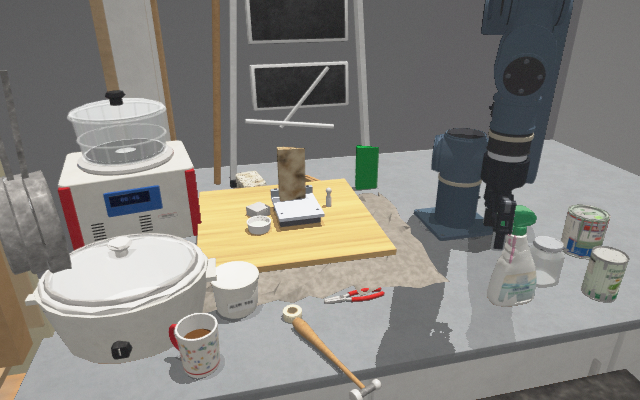

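View pics/top.png

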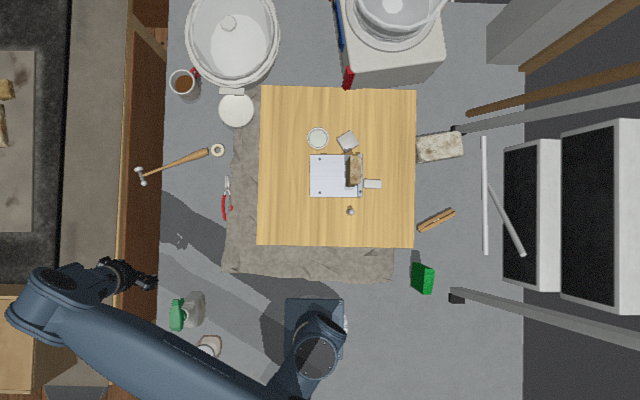

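The scene view shows the brick standing at about (291,175) with the plate before it at (298,209). In the top view the plate spans about (310-362, 154-197) and the brick's head is at (354,168). I'll zoom in next.

```bash
python3 - <<'E'
from h import *
a=np.load('top.npz')['pixels'][125:225,295:395]; b=np.load('scene.npz')['pixels'][140:240,240:340]
z=lambda i:cv2.resize(i,None,fx=4,fy=4,interpolation=cv2.INTER_CUBIC)
cv2.imwrite('pics/zoom.png',np.hstack([z(a),z(b)]))
E
```

```text
(no output)
```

View pics/zoom.png

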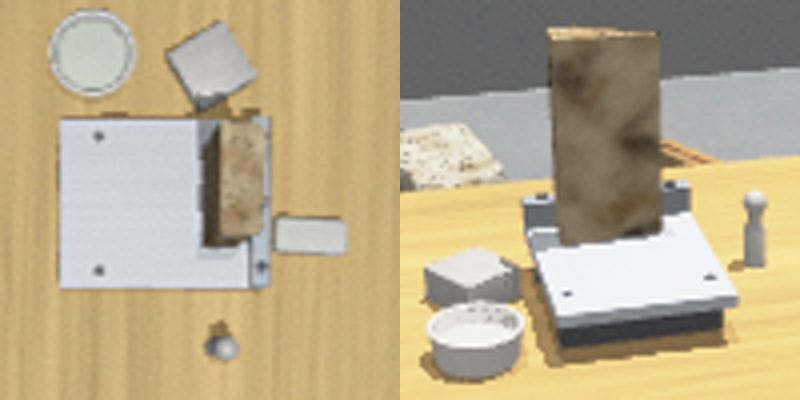

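The zoom shows, in the top half, the plate corners at (60,117) and (60,289), the fence's outer edge at u=270, and the brick head at (217-264, 122-238). In the scene half, the brick's front face is at (549,38), (660,37), (556,244) and (662,233). The pot and steel block are on the +x side and the punch is on the -x side.

```bash
cat >> h.py <<'E'
def ray(f,u,v,z):
    T=f['world_from_camera'];d=T[:3,:3]@np.array([(u-f['cx'])/f['fx'],-(v-f['cy'])/f['fy'],-1]);o=T[:3,3]
    return o+d*(z-o[2])/d[2]
E
python3 - <<'E'
from h import *
np.set_printoptions(precision=4,suppress=True)
T=np.load('top.npz');S=np.load('scene.npz')
t=lambda u,v,z:print('top',u,v,ray(T,295+(u-1.5)/4,125+(v-1.5)/4,z))
s=lambda u,v,z:print('scn',u,v,ray(S,240+(u-401.5)/4,140+(v-1.5)/4,z))
t(60,117,.095);t(60,289,.095);t(270,117,.117);t(270,289,.117)
for p in((221,122),(264,124),(264,238),(217,238)):t(*p,.258)
t(222,346,.11);t(205,244,.095)
s(556,310,.095);s(738,298,.095);s(525,230,.095);s(549,38,.258);s(660,37,.258);s(556,244,.095);s(662,233,.095)
E
```

```text
top 60 117 [0.5546 0.0278 0.095 ]
top 60 289 [0.422  0.0243 0.095 ]
top 270 117 [ 0.5563 -0.1318  0.117 ]
top 270 289 [ 0.4255 -0.1347  0.117 ]
top 221 122 [ 0.5328 -0.0816  0.258 ]
top 264 124 [ 0.5323 -0.1109  0.258 ]
top 264 238 [ 0.4547 -0.1126  0.258 ]
top 217 238 [ 0.4539 -0.0807  0.258 ]
top 222 346 [ 0.3814 -0.0999  0.11  ]
top 205 244 [ 0.4596 -0.0864  0.095 ]
scn 556 310 [0.5514 0.0197 0.095 ]
scn 738 298 [0.424  0.0312 0.095 ]
scn 525 230 [ 0.5553 -0.1183  0.095 ]
scn 549 38 [ 0.5343 -0.0851  0.258 ]
scn 660 37 [ 0.4571 -0.0684  0.258 ]
scn 556 244 [ 0.5359 -0.0878  0.095 ]
scn 662 233 [ 0.4546 -0.0885  0.095 ]
```

move_arm(moves=[[[-0.031, -0.0115, -0.003, 0, 0, 0, 0.08], [-0.031, -0.0115, -0.003, 0, 0, 0, 0.08], [-0.031, -0.0115, -0.003, 0, 0, 0, 0.08], [-0.031, -0.0115, -0.003, 0, 0, 0, 0.08], [-0.031, -0.0115, -0.003, 0, 0, 0, 0.08]]])

```text
t: 0.52
tcp_pos: [0.3297, 0.3651, 0.3184]
ee_rot: [0.204, 0.979, -0.0, -0.0]
wrist_force: [0.4, 0.5, 0.3]
gripper_width: 0.937
grip_force: 0.0
```

move_arm(moves=[[[-0.031, -0.0115, -0.003, 0, 0, 0, 0.08], [-0.031, -0.0115, -0.003, 0, 0, 0, 0.08], [-0.031, -0.0115, -0.003, 0, 0, 0, 0.08], [-0.031, -0.0115, -0.003, 0, 0, 0, 0.08], [-0.031, -0.0115, -0.003, 0, 0, 0, 0.08]]])

```text
t: 0.93
tcp_pos: [0.449, 0.2502, 0.3335]
ee_rot: [0.204, 0.979, -0.0, -0.0]
wrist_force: [1.0, 0.4, -0.1]
gripper_width: 0.936
grip_force: 0.0
```

move_arm(moves=[[[0, 0, 0, 0, 0, -4.94, 0.08], [0, 0, 0, 0, 0, -4.94, 0.08], [0, 0, 0, 0, 0, -4.94, 0.08], [0, 0, 0, 0, 0, -4.94, 0.08], [0, 0, 0, 0, 0, -4.94, 0.08]]])

```text
t: 1.35
tcp_pos: [0.4481, 0.2514, 0.3332]
ee_rot: [-0.012, 1.0, -0.0, -0.001]
wrist_force: [0.2, 0.1, -0.1]
gripper_width: 0.935
grip_force: 0.0
```

move_arm(moves=[[[0, 0, 0, 6, 0, 0, 0.08], [0, 0, 0, 6, 0, 0, 0.08], [0, 0, 0, 6, 0, 0, 0.08], [0, 0, 0, 6, 0, 0, 0.08], [0, 0, 0, 6, 0, 0, 0.08]]])

```text
t: 1.77
tcp_pos: [0.4483, 0.2518, 0.3342]
ee_rot: [-0.009, 0.965, -0.261, 0.003]
wrist_force: [-0.2, -0.4, 0.4]
gripper_width: 0.939
grip_force: 0.0
```

move_arm(moves=[[[0, 0, 0, 6, 0, 0, 0.08], [0, 0, 0, 6, 0, 0, 0.08], [0, 0, 0, 6, 0, 0, 0.08], [0, 0, 0, 6, 0, 0, 0.08], [0, 0, 0, 6, 0, 0, 0.08]]])

```text
t: 2.18
tcp_pos: [0.4477, 0.2475, 0.3276]
ee_rot: [-0.01, 0.867, -0.498, 0.01]
wrist_force: [-24.8, -22.1, 31.4]
gripper_width: 0.938
grip_force: 0.0
```

move_arm(moves=[[[0, 0, 0, 6, 0, 0, 0.08], [0, 0, 0, 6, 0, 0, 0.08], [0, 0, 0, 6, 0, 0, 0.08], [0, 0, 0, 6, 0, 0, 0.08], [0, 0, 0, 6, 0, 0, 0.08]]])

```text
t: 2.6
tcp_pos: [0.4279, 0.1562, 0.2353]
ee_rot: [-0.037, 0.762, -0.644, 0.053]
wrist_force: [0.2, 0.5, 0.2]
gripper_width: 0.934
grip_force: 0.0
```

```bash
python3 - <<'E'
from h import *
from scipy.spatial.transform import Rotation as R
s=arm.state();print(s['joint_pos'].round(3),s['tcp_pos'],s['wrist_force'].round(1));print(R.from_quat(s['ee_rot']).as_matrix().round(3))
f=grab_frame('scene');save('s2',f);cv2.imwrite('pics/s2c.png',f['pixels'][0:300,150:640])
E
```

```text
[ 0.661  0.594  0.063  2.293 -1.017  1.331] [0.42788066 0.15619049 0.23532617] [0.2 0.5 0.2]
[[-0.992  0.011  0.128]
 [-0.125  0.167 -0.978]
 [-0.033 -0.986 -0.164]]
```

View pics/s2c.png

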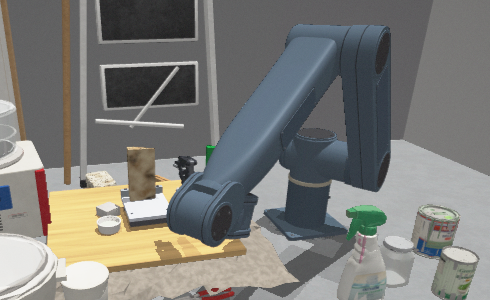

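The picture shows the gripper at about (185,165), pointing nearly along -y. Joint 4 is at its limit and the tilt is about 80°. I'll try the pose lower down, where the forearm pitches further.

move_arm(moves=[[[-0.019, 0.027, 0.01, 0, 2, 0.3, 0.08], [-0.019, 0.027, 0.01, 0, 2, 0.3, 0.08], [-0.019, 0.027, 0.01, 0, 2, 0.3, 0.08], [0, 0, 0, 0, 0, 0, 0.08]]])

```text
t: 2.98
tcp_pos: [0.4894, 0.1435, 0.1448]
ee_rot: [0.002, 0.763, -0.646, 0.012]
wrist_force: [-1.9, -0.6, -1.6]
gripper_width: 0.938
grip_force: 0.0
```

```bash
cat > st.py <<'E'
from h import *
from scipy.spatial.transform import Rotation as R
s=arm.state();print(list(s['joint_pos'].round(4)),list(s['tcp_pos'].round(4)),s['wrist_force'].round(1));print(R.from_quat(s['ee_rot']).as_matrix().round(3))
E
python3 st.py
```

```text
[np.float64(0.5593), np.float64(0.8494), np.float64(0.2612), np.float64(2.2389), np.float64(-1.0052), np.float64(1.3251)] [np.float64(0.4894), np.float64(0.1435), np.float64(0.1448)] [-1.9 -0.6 -1.6]
[[-1.     0.02   0.016]
 [-0.012  0.166 -0.986]
 [-0.022 -0.986 -0.166]]
```

```bash
cat > kin.py <<'E'
import numpy as np
from scipy.optimize import least_squares
from scipy.spatial.transform import Rotation as R
D=[([1.0312,.0487,.0977,1.622,0,1.443],[.20995,.48076,.30281]),
([.661,.594,.063,2.293,-1.017,1.331],[.42788,.15619,.23533]),
([.5593,.8494,.2612,2.2389,-1.0052,1.3251],[.4894,.1435,.1448])]
def fk(q,p):
    a1,bx,by,c,h,L,d=p
    f=q[1]-q[2];ph=f+q[3]
    r=np.array([np.cos(q[0]),np.sin(q[0]),0]);l=np.array([-np.sin(q[0]),np.cos(q[0]),0]);k=np.array([0,0,1.])
    u=np.cos(ph)*r-np.sin(ph)*k
    t=np.cos(q[4])*u+np.sin(q[4])*l
    W=r*(c+a1*np.sin(q[1])+bx*np.cos(f)-by*np.sin(f))+k*(h+a1*np.cos(q[1])-bx*np.sin(f)-by*np.cos(f))
    return W+d*u+L*t,t
s=least_squares(lambda p:np.r_[np.concatenate([fk(q,p)[0]-x for q,x in D]),1e-3*(p-[.3,.3,.1,0,.3,.16,0])],[.3,.3,.1,0,.3,.16,0])
P=s.x
if __name__=='__main__':
    np.set_printoptions(precision=4,suppress=True);print(P,s.fun[:9])
    q=np.array([.2,.3,.2,1.5,0.]) 
    eng=.025
    for th in range(0,91,5):
        a=np.radians(th)
        for ps in ([th] if th<80 else [th,78]):
            b=np.radians(ps)
            # head-centre point
            g=np.array([.494,-.086+(.163-eng)*np.sin(a)-.0155*np.cos(a),.095+(.163-eng)*np.cos(a)+.0155*np.sin(a)])
            t=np.array([0.02*np.sin(b),-np.sin(b),-np.cos(b)])
            x=g-.073*t
            r=least_squares(lambda q:np.r_[fk(q,P)[0]-x,fk(q,P)[1]-t],q);q=r.x
            print(th,ps,x,q,round(r.cost,7))
E
python3 kin.py
```

```text
[ 0.2912  0.5894 -0.4466 -0.0595  0.0402  0.1637  0.3394] [ 0.0574 -0.0344  0.     -0.0002  0.0001 -0.0001  0.0001 -0.0001  0.0001]
0 0 [ 0.494  -0.1015  0.306 ] [-0.2026 -0.0019  0.0521  1.6248 -0.    ] 0.0
5 5 [ 0.4939 -0.0831  0.3065] [-0.1385 -0.0382  0.016   1.6112 -0.0862] 0.0
10 10 [ 0.4937 -0.0646  0.3055] [-0.0733 -0.062  -0.0124  1.604  -0.1738] 0.0
15 15 [ 0.4936 -0.0464  0.3028] [-0.0081 -0.0732 -0.0333  1.6032 -0.2617] 0.0
20 20 [ 0.4935 -0.0284  0.2986] [ 0.056  -0.0718 -0.0468  1.6089 -0.3489] 0.0
25 25 [ 0.4934 -0.0109  0.2928] [ 0.118  -0.0579 -0.0532  1.621  -0.4342] 0.0
30 30 [0.4933 0.0061 0.2855] [ 0.177  -0.0315 -0.0526  1.6398 -0.5166] 0.0
35 35 [0.4932 0.0223 0.2767] [ 0.2323  0.0071 -0.0451  1.6651 -0.5953] 0.0
40 40 [0.4931 0.0378 0.2666] [ 0.2834  0.0576 -0.0309  1.6973 -0.6696] 0.0
45 45 [0.493  0.0522 0.2552] [ 0.3298  0.1198 -0.0105  1.7366 -0.7389] 0.0
50 50 [0.4929 0.0657 0.2425] [ 0.3715  0.193   0.0159  1.7831 -0.8027] 0.0
55 55 [0.4928 0.078  0.2287] [ 0.4083  0.2766  0.0472  1.8372 -0.8606] 0.0
60 60 [0.4927 0.089  0.2139] [ 0.4401  0.3695  0.0821  1.8986 -0.912 ] 0.0
65 65 [0.4927 0.0987 0.1982] [ 0.4672  0.4695  0.118   1.9671 -0.9566] 0.0
70 70 [0.4926 0.107  0.1817] [ 0.4894  0.5736  0.1512  2.0417 -0.9937] 0.0
75 75 [0.4926 0.1138 0.1646] [ 0.5071  0.6775  0.1763  2.1206 -1.0229] 0.0
80 80 [0.4926 0.1191 0.1469] [ 0.5202  0.7758  0.1874  2.2009 -1.0435] 0.0
80 78 [0.4926 0.1186 0.1494] [ 0.5177  0.7398  0.181   2.164  -1.0343] 0.0
85 85 [0.4925 0.1228 0.1288] [ 0.5288  0.8633  0.1792  2.2798 -1.0552] 0.0
85 78 [0.4926 0.1215 0.1376] [ 0.5222  0.7439  0.169   2.1509 -1.0302] 0.0
90 90 [0.4925 0.125  0.1105] [ 0.533   0.9371  0.1501  2.3546 -1.0578] 0.0
90 78 [0.4926 0.1234 0.1257] [ 0.5251  0.7458  0.1544  2.1363 -1.0275] 0.0
```

move_arm(moves=[[[0, -0.015, -0.015, -6.7, 0, 0, 0.08], [0, -0.015, -0.015, -6.7, 0, 0, 0.08], [0, -0.015, -0.015, -6.7, 0, 0, 0.08], [0, -0.015, -0.015, -6.7, 0, 0, 0.08], [0, -0.015, -0.015, -6.7, 0, 0, 0.08]]])

```text
t: 3.4
tcp_pos: [0.4852, 0.1865, 0.2526]
ee_rot: [-0.003, 0.919, -0.393, 0.018]
wrist_force: [-0.3, -0.2, 0.4]
gripper_width: 0.938
grip_force: 0.0
```

move_arm(moves=[[[0, -0.015, -0.015, -6.7, 0, 0, 0.08], [0, -0.015, -0.015, -6.7, 0, 0, 0.08], [0, -0.015, -0.015, -6.7, 0, 0, 0.08], [0, -0.015, -0.015, -6.7, 0, 0, 0.08], [0, -0.015, -0.015, -6.7, 0, 0, 0.08]]])

```text
t: 3.82
tcp_pos: [0.4818, 0.1645, 0.3565]
ee_rot: [-0.008, 0.994, -0.111, 0.018]
wrist_force: [-0.1, -1.8, -0.7]
gripper_width: 0.936
grip_force: 0.0
```

move_arm(moves=[[[0, -0.015, -0.015, -6.7, 0, 0, 0.08], [0, -0.015, -0.015, -6.7, 0, 0, 0.08], [0, 0, 0, 0, 0, 0, 0.08]]])

```text
t: 4.07
tcp_pos: [0.4823, 0.1355, 0.3943]
ee_rot: [-0.006, 1.0, 0.004, 0.021]
wrist_force: [0.6, 0.1, 1.7]
gripper_width: 0.934
grip_force: 0.0
```

```bash
python3 st.py
```

```text
[np.float64(0.1391), np.float64(-0.0094), np.float64(0.2229), np.float64(1.7614), np.float64(0.0016), np.float64(0.1276)] [np.float64(0.4823), np.float64(0.1355), np.float64(0.3943)] [0.6 0.1 1.7]
[[-0.999 -0.012  0.041]
 [-0.011  1.     0.007]
 [-0.041  0.007 -0.999]]
```

move_arm(moves=[[[0, 0, 0, 0.4, 2.35, 0, 0.075], [-0.0013, -0.033, 0, 0, 0, 0, 0.075], [-0.0013, -0.033, 0, 0, 0, 0, 0.075], [-0.0013, -0.033, 0, 0, 0, 0, 0.075], [-0.0013, -0.033, 0, 0, 0, 0, 0.075]]])

```text
t: 4.48
tcp_pos: [0.4888, 0.0071, 0.3879]
ee_rot: [-0.01, 1.0, -0.002, -0.006]
wrist_force: [0.9, 0.4, 0.4]
gripper_width: 0.874
grip_force: 0.0
```

move_arm(moves=[[[-0.0013, -0.033, 0, 0, 0, 0, 0.075], [-0.0013, -0.033, 0, 0, 0, 0, 0.075], [-0.0013, -0.033, 0, 0, 0, 0, 0.075], [0, -0.003, 0, 0, 0, 0, 0.075], [0, 0, 0, 0, 0, 0, 0.075]]])

```text
t: 4.9
tcp_pos: [0.4948, -0.0954, 0.3878]
ee_rot: [-0.007, 1.0, -0.002, -0.006]
wrist_force: [0.2, -0.4, 0.1]
gripper_width: 0.881
grip_force: 0.0
```

```bash
python3 st.py; python3 -c "
from h import *
f=grab_frame('wrist');save('w1',f);print(f['tool_from_camera'],f['fx'],f['cx'],f['cy'])"
```

```text
[np.float64(-0.3202), np.float64(0.0431), np.float64(0.2634), np.float64(1.8019), np.float64(-0.0071), np.float64(-0.335)] [np.float64(0.4948), np.float64(-0.0954), np.float64(0.3878)] [ 0.2 -0.4  0.1]
[[-1.    -0.015 -0.013]
 [-0.015  1.    -0.003]
 [ 0.013 -0.003 -1.   ]]
[[-7.33212359e-05  9.56613637e-01  2.91359475e-01  7.42773426e-02]
 [ 9.99999985e-01  2.53045647e-05  1.68570262e-04  1.47298949e-03]
 [ 1.53883887e-04  2.91359483e-01 -9.56613625e-01 -7.04328636e-02]
 [ 0.00000000e+00  0.00000000e+00  0.00000000e+00  1.00000000e+00]] 292.8078411028511 315.5657328048316 200.24625168732703
```

View pics/w1.png

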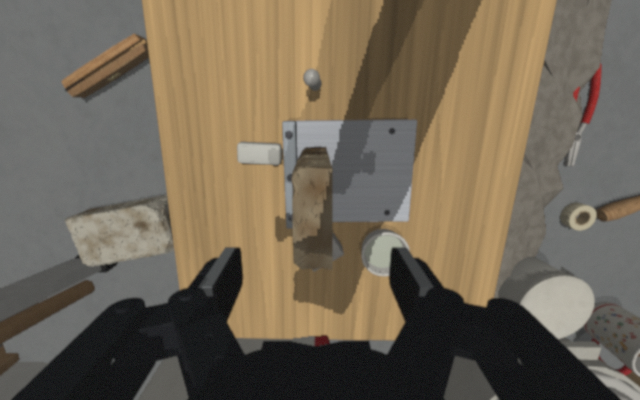

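The brick's head in the wrist view is centred at about (313,225), so it sits midway between the open fingers. I'll descend and narrow the opening without gripping.

move_arm(moves=[[[-0.001, 0, 0.028, 0, 0, 0, 0.075], [-0.001, 0, 0.028, 0, 0, 0, 0.075], [-0.001, 0, 0.028, 0, 0, 0, 0.075], [0, 0, 0, 0, 0, 0, 0.06], [0, 0, 0, 0, 0, 0, 0.05]]])

```text
t: 5.37
tcp_pos: [0.4959, -0.0927, 0.3026]
ee_rot: [-0.01, 1.0, -0.001, -0.008]
wrist_force: [-0.8, 0.1, 0.7]
gripper_width: 0.613
grip_force: 0.0
```

move_arm(moves=[[[0, 0, 0, 0, 0, 0, 0.046], [0, 0, 0, 0, 0, 0, 0.043], [0, 0, 0, 0, 0, 0, 0.043]]])

```text
t: 5.62
tcp_pos: [0.4984, -0.0948, 0.3075]
ee_rot: [-0.009, 1.0, -0.003, -0.003]
wrist_force: [0.3, -0.7, -0.0]
gripper_width: 0.504
grip_force: 0.0
```

```bash
python3 st.py; python3 -c "
from h import *
f=grab_frame('scene');w=grab_frame('wrist')
z=cv2.resize(f['pixels'][120:220,230:350],None,fx=4,fy=4,interpolation=2)
cv2.imwrite('pics/c3.png',np.hstack([z,w['pixels'][:,160:480]]))"
```

```text
[np.float64(-0.317), np.float64(0.007), np.float64(0.0644), np.float64(1.6321), np.float64(-0.0068), np.float64(-0.3347)] [np.float64(0.4984), np.float64(-0.0948), np.float64(0.3075)] [ 0.3 -0.7 -0. ]
[[-1.    -0.018 -0.006]
 [-0.018  1.    -0.005]
 [ 0.006 -0.005 -1.   ]]
```

View pics/c3.png

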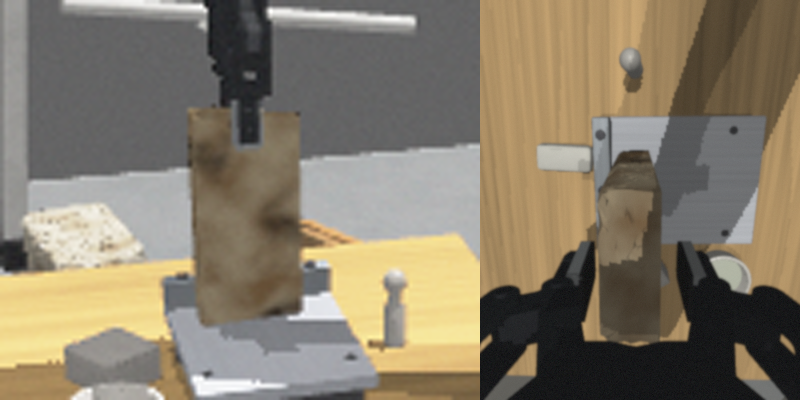

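Both fingers straddle the head, with the brick midway between the pads (scene finger at (250,125), wrist brick at columns 598-662). Now I'll tip it about the foot edge.

move_arm(moves=[[[0, 0.0111, -0.0004, 3, 0, 0, 0.038], [0, 0.0111, -0.0004, 3, 0, 0, 0.038], [0, 0.0111, -0.0004, 3, 0, 0, 0.038], [0, 0.0111, -0.0004, 3, 0, 0, 0.038], [0, 0, 0, 0, 0, 0, 0.038]]])

```text
t: 6.13
tcp_pos: [0.4966, -0.0481, 0.3029]
ee_rot: [-0.011, 0.994, -0.106, -0.004]
wrist_force: [0.3, 1.3, -0.1]
gripper_width: 0.449
grip_force: 0.1
```

```bash
cat > pv.py <<'E'
from h import *
from scipy.spatial.transform import Rotation as R
s=arm.state();M=R.from_quat(s['ee_rot']).as_matrix();p=s['tcp_pos']
th=np.degrees(np.arctan2(-M[1,2],-M[2,2]))
print('tilt',th.round(2),'yaw',np.degrees(np.arctan2(-M[1,0],-M[0,0])).round(2),'tcp',p.round(4),'f',s['wrist_force'].round(1),'grip',s['grip_force'],s['gripper_width'].round(3))
print('pivot in tool',(M.T@(np.array([.498,-.082,.095])-p)).round(4),'tx',M[:,0].round(3),'q4',s['joint_pos'][3:5].round(3))
E
python3 pv.py
```

```text
Traceback (most recent call last):
  File "pv.py", line 5, in <module>
    print('tilt',th.round(2),'yaw',np.degrees(np.arctan2(-M[1,0],-M[0,0])).round(2),'tcp',p.round(4),'f',s['wrist_force'].round(1),'grip',s['grip_force'],s['gripper_width'].round(3))
                                                                                                                                                          ^^^^^^^^^^^^^^^^^^^^^^^^
AttributeError: 'float' object has no attribute 'round'
```

move_arm(moves=[[[0, 0.0074, -0.0003, 2, 0, 0, 0.038], [0, 0.0074, -0.0003, 2, 0, 0, 0.038], [0, 0.0074, -0.0003, 2, 0, 0, 0.038], [0, 0.0111, -0.0004, 3, 0, 0, 0.038], [0, 0.0111, -0.0004, 3, 0, 0, 0.038]]])

```text
t: 6.55
tcp_pos: [0.4962, -0.008, 0.2923]
ee_rot: [-0.008, 0.978, -0.21, -0.002]
wrist_force: [-0.2, 0.6, 0.2]
gripper_width: 0.444
grip_force: 0.2
```

```bash
sed -i "s/,s\['gripper_width'\].round(3)/,s['gripper_width']/" pv.py; python3 pv.py
```

```text
tilt 24.28 yaw 0.89 tcp [ 0.4962 -0.008   0.2923] f [-0.2  0.6  0.2] grip 0.20441649947315454 0.44445293971409194
pivot in tool [-0.0023  0.0136  0.2103] tx [-1.    -0.016  0.008] q4 [ 1.579 -0.423]
```

Tracking well. I'll continue tipping to about 54°.

move_arm(moves=[[[0, 0.0111, -0.0004, 3, 0, 0, 0.038], [0, 0.0111, -0.0004, 3, 0, 0, 0.038], [0, 0.0111, -0.0004, 3, 0, 0, 0.038], [0, 0.0111, -0.0004, 3, 0, 0, 0.038], [0, 0.0111, -0.0004, 3, 0, 0, 0.038]]])

```text
t: 6.97
tcp_pos: [0.4951, 0.0415, 0.2656]
ee_rot: [-0.009, 0.942, -0.336, -0.002]
wrist_force: [0.9, 0.5, -0.6]
gripper_width: 0.446
grip_force: 0.4
```

move_arm(moves=[[[0, 0.0111, -0.0004, 3, 0, 0, 0.038], [0, 0.0111, -0.0004, 3, 0, 0, 0.038], [0, 0.0111, -0.0004, 3, 0, 0, 0.038], [0, 0.0111, -0.0004, 3, 0, 0, 0.038], [0, 0.0111, -0.0004, 3, 0, 0, 0.038]]])

```text
t: 7.38
tcp_pos: [0.494, 0.0819, 0.2272]
ee_rot: [-0.009, 0.89, -0.456, -0.001]
wrist_force: [-0.7, -0.1, -0.8]
gripper_width: 0.447
grip_force: 0.5
```

```bash
python3 pv.py; python3 -c "
from h import *
f=grab_frame('scene')
z=cv2.resize(f['pixels'][130:250,220:360],None,fx=4,fy=4,interpolation=2)
cv2.imwrite('pics/c4.png',z)"
```

```text
tilt 54.21 yaw 0.91 tcp [0.494  0.0819 0.2272] f [-0.7 -0.1 -0.8] grip 0.5285590084167779 0.44687047039758326
pivot in tool [-0.0026  0.0113  0.2103] tx [-1.    -0.016  0.009] q4 [ 1.765 -0.849]
```

View pics/c4.png

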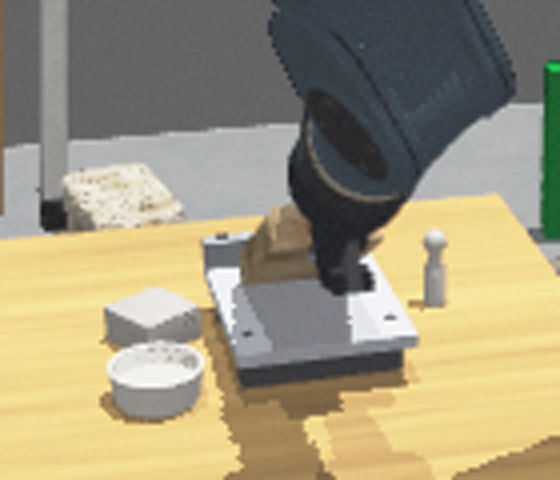

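The picture shows the brick leaning over at (270,245), held between the fingers at (345,270), with the bystanders untouched. Continuing.

move_arm(moves=[[[0, 0.0111, -0.0004, 3, 0, 0, 0.038], [0, 0.0111, -0.0004, 3, 0, 0, 0.038], [0, 0.0111, -0.0004, 3, 0, 0, 0.038], [0, 0.0111, -0.0004, 3, 0, 0, 0.038], [0, 0.0111, -0.0004, 3, 0, 0, 0.038]]])

```text
t: 7.85
tcp_pos: [0.4931, 0.1108, 0.1801]
ee_rot: [-0.009, 0.823, -0.568, 0.0]
wrist_force: [-0.0, -0.3, -1.4]
gripper_width: 0.446
grip_force: 0.6
```

move_arm(moves=[[[0, 0.0111, -0.0004, 3, 0, 0, 0.038], [0, 0.0111, -0.0004, 3, 0, 0, 0.038], [0, 0.0111, -0.0004, 3, 0, 0, 0.038], [0, 0, 0, 0, 0, 0, 0.038]]])

```text
t: 8.18
tcp_pos: [0.4906, 0.1214, 0.1433]
ee_rot: [-0.012, 0.775, -0.632, -0.003]
wrist_force: [-0.5, 0.3, -3.1]
gripper_width: 0.443
grip_force: 0.7
```

```bash
python3 pv.py
```

```text
tilt 78.4 yaw 0.84 tcp [0.4906 0.1214 0.1433] f [-0.5  0.3 -3.1] grip 0.7403144697309472 0.44349255668523163
pivot in tool [-0.0054  0.0063  0.2091] tx [-1.    -0.015  0.019] q4 [ 2.156 -1.023]
```

move_arm(moves=[[[0, 0.0074, -0.0003, 2, 0, 0, 0.04], [0, 0.004, 0.0005, 1, 0, 0, 0.042], [0, 0.002, 0.0004, 0, 0, 0, 0.044], [0, 0.002, 0.0004, 0, 0, 0, 0.046], [0, 0, 0, 0, 0, 0, 0.046]]])

```text
t: 8.6
tcp_pos: [0.4921, 0.1236, 0.1343]
ee_rot: [-0.009, 0.76, -0.65, 0.002]
wrist_force: [0.3, -1.2, -1.2]
gripper_width: 0.537
grip_force: 0.7
```

```bash
python3 pv.py
```

```text
tilt 81.07 yaw 0.9 tcp [0.4921 0.1236 0.1343] f [ 0.3 -1.2 -1.2] grip 0.683976910659112 0.5373328535237019
pivot in tool [-0.0031  0.0068  0.2092] tx [-1.    -0.016  0.009] q4 [ 2.212 -1.035]
```

move_arm(moves=[[[0, 0.003, 0.0004, 0, 0, 0, 0.046], [0, 0.003, 0.0004, 0, 0, 0, 0.046], [0, 0.003, 0.0004, 0, 0, 0, 0.046], [0, 0, 0, 0, 0, 0, 0.046]]])

```text
t: 8.93
tcp_pos: [0.4915, 0.1241, 0.1243]
ee_rot: [-0.01, 0.759, -0.651, 0.001]
wrist_force: [-0.4, -0.8, 0.2]
gripper_width: 0.537
grip_force: 0.0
```

```bash
python3 pv.py
```

```text
tilt 81.19 yaw 0.98 tcp [0.4915 0.1241 0.1243] f [-0.4 -0.8  0.2] grip 0.0 0.5369476511260548
pivot in tool [-0.0033 -0.0027  0.2082] tx [-1.    -0.017  0.011] q4 [ 2.201 -1.035]
```

move_arm(moves=[[[0, 0.002, 0.0003, 0, 0, 0, 0.047], [0, 0.002, 0.0003, 0, 0, 0, 0.048], [0, 0, 0, 0, 0, 0, 0.048]]])

```text
t: 9.18
tcp_pos: [0.4914, 0.1242, 0.12]
ee_rot: [-0.01, 0.759, -0.651, 0.001]
wrist_force: [-0.2, 0.6, 1.1]
gripper_width: 0.562
grip_force: 0.0
```

```bash
python3 pv.py;python3 -c "
from h import *
f=grab_frame('scene');w=grab_frame('wrist')
z=cv2.resize(f['pixels'][150:250,230:350],None,fx=4,fy=4,interpolation=2)
cv2.imwrite('pics/c5.png',np.hstack([z,w['pixels'][:,160:480]]))"
```

```text
tilt 81.2 yaw 0.99 tcp [0.4914 0.1242 0.12  ] f [-0.2  0.6  1.1] grip 0.0 0.5622107326368333
pivot in tool [-0.0034 -0.0068  0.2077] tx [-1.    -0.017  0.011] q4 [ 2.195 -1.035]
```

View pics/c5.png

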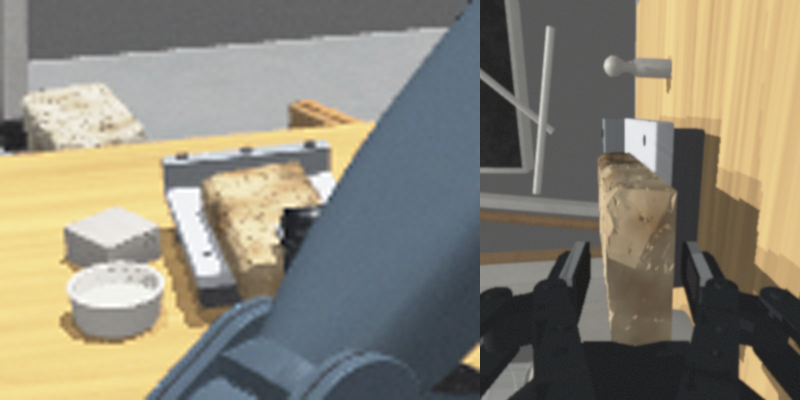

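The brick lies flat on the plate in both views, with the fingers clear of it above and below (wrist: brick at columns 602-675, fingers at 575 and 695). I'll back out along +y and close the fingers.

move_arm(moves=[[[0, 0.0023, -0.0148, 0, 0, 0, 0.048], [0, 0.0023, -0.0148, 0, 0, 0, 0.048], [0, 0.0023, -0.0148, 0, 0, 0, 0.048], [-0.0015, 0.0023, -0.0148, 0, 0, 0, 0.048], [-0.0015, 0.0023, -0.0148, 0, 0, 0, 0.03]]])

```text
t: 9.7
tcp_pos: [0.4909, 0.1965, 0.1179]
ee_rot: [-0.011, 0.762, -0.648, 0.003]
wrist_force: [0.6, 0.4, 0.5]
gripper_width: 0.43
grip_force: 0.0
```

move_arm(moves=[[[0, 0, 0, 0, 0, 0, 0.0], [0, 0, 0, 0, 0, 0, 0.0], [0, 0, 0, 0, 0, 0, 0.0], [0, 0, 0, 0, 0, 0, 0.0], [0, 0, 0, 0, 0, 0, 0.0]]])

```text
t: 10.12
tcp_pos: [0.4907, 0.1947, 0.1182]
ee_rot: [-0.011, 0.762, -0.648, 0.002]
wrist_force: [1.1, 0.7, 0.6]
gripper_width: -0.005
grip_force: 0.0
```

```bash
python3 pv.py;python3 -c "
from h import *
f=grab_frame('top');w=grab_frame('wrist')
z=cv2.resize(f['pixels'][125:225,275:395],None,fx=4,fy=4,interpolation=2)
cv2.imwrite('pics/c6.png',np.hstack([z,w['pixels'][:,160:480]]))"
```

```text
tilt 80.78 yaw 1.16 tcp [0.4907 0.1947 0.1182] f [1.1 0.7 0.6] grip 0.0 -0.0050511266045661155
pivot in tool [-0.002  -0.0215  0.2769] tx [-1.    -0.02   0.011] q4 [ 2.294 -0.945]
```

View pics/c6.png

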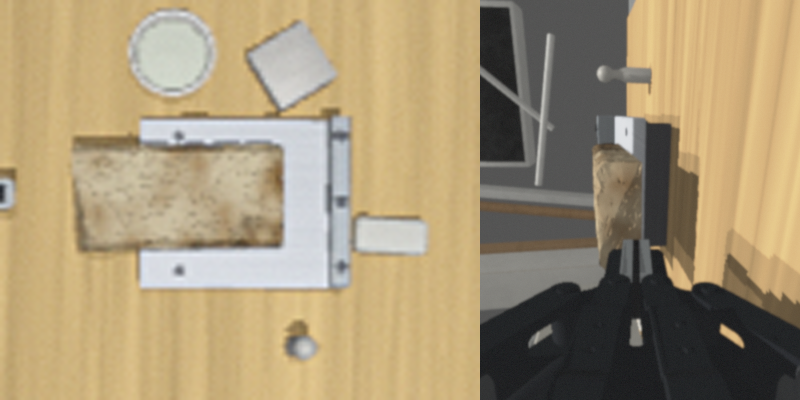

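The top view shows the brick flat, with its foot edge at u=283 (v 143-247), its head at u=76 and the fence face at about u=328. The fingertip is at (10,193), in line with the brick's centre.

```bash
python3 - <<'E'
from h import *
T=np.load('top.npz')
for n,u,v,z in(('foot',283,195,.126),('head',76,194,.126),('fence',328,203,.117),('tip',11,193,.113),('foot a',283,145,.126),('foot b',283,247,.126)):
    print(n,ray(T,275+(u-1.5)/4,125+(v-1.5)/4,z).round(4))
E
```

```text
foot [ 0.4946 -0.0814  0.126 ]
head [0.491  0.0743 0.126 ]
fence [ 0.4903 -0.1165  0.117 ]
tip [0.4916 0.1239 0.113 ]
foot a [ 0.5324 -0.0805  0.126 ]
foot b [ 0.4554 -0.0823  0.126 ]
```

move_arm(moves=[[[0, -0.0021, 0.0131, 0, 0, 0, 0], [0, -0.0021, 0.0131, 0, 0, 0, 0], [0, -0.0021, 0.0131, 0, 0, 0, 0], [0, -0.0008, 0.005, 0, 0, 0, 0], [0, -0.0008, 0.005, 0, 0, 0, 0]]])

```text
t: 10.63
tcp_pos: [0.4917, 0.1448, 0.1181]
ee_rot: [-0.011, 0.762, -0.648, 0.003]
wrist_force: [-1.0, 2.0, -0.8]
gripper_width: -0.0
grip_force: 0.8
```

move_arm(moves=[[[0, -0.0008, 0.005, 0, 0, 0, 0], [0, -0.0008, 0.005, 0, 0, 0, 0], [0, -0.0008, 0.005, 0, 0, 0, 0], [0, -0.0008, 0.005, 0, 0, 0, 0], [0, 0, 0, 0, 0, 0, 0]]])

```text
t: 11.05
tcp_pos: [0.4922, 0.1245, 0.1179]
ee_rot: [-0.011, 0.762, -0.648, 0.003]
wrist_force: [-0.2, 0.5, 0.6]
gripper_width: -0.002
grip_force: 0.0
```

```bash
python3 pv.py
```

```text
tilt 80.77 yaw 1.17 tcp [0.4922 0.1245 0.1179] f [-0.2  0.5  0.6] grip 0.0 -0.00211486091559209
pivot in tool [-0.0018 -0.0105  0.2076] tx [-1.   -0.02  0.01] q4 [ 2.18  -1.036]
```

move_arm(moves=[[[0, -0.0003, 0.002, 0, 0, 0, 0], [0, -0.0003, 0.002, 0, 0, 0, 0], [0, -0.0003, 0.002, 0, 0, 0, 0], [0, 0, 0, 0, 0, 0, 0]]])

```text
t: 11.38
tcp_pos: [0.4924, 0.119, 0.1178]
ee_rot: [-0.011, 0.762, -0.648, 0.003]
wrist_force: [0.2, 0.1, -0.8]
gripper_width: 0.001
grip_force: 0.3
```

move_arm(moves=[[[0, -0.0002, 0.001, 0, 0, 0, 0], [0, -0.0002, 0.001, 0, 0, 0, 0]]])

```text
t: 11.55
tcp_pos: [0.4924, 0.1172, 0.1178]
ee_rot: [-0.011, 0.762, -0.648, 0.003]
wrist_force: [-0.1, 1.7, 0.8]
gripper_width: -0.001
grip_force: 1.0
```

```bash
python3 pv.py; python3 - <<'E'
from h import *
f=grab_frame('top');T=f
g=f['pixels'][125:225,275:395]
cv2.imwrite('pics/c7.png',cv2.resize(g,None,fx=6,fy=6,interpolation=2))
E
```

```text
tilt 80.76 yaw 1.23 tcp [0.4924 0.1172 0.1178] f [-0.1  1.7  0.8] grip 0.9716106705309357 -0.0009791993509301986
pivot in tool [-0.0016 -0.0095  0.2004] tx [-1.    -0.021  0.01 ] q4 [ 2.168 -1.047]
```

View pics/c7.png

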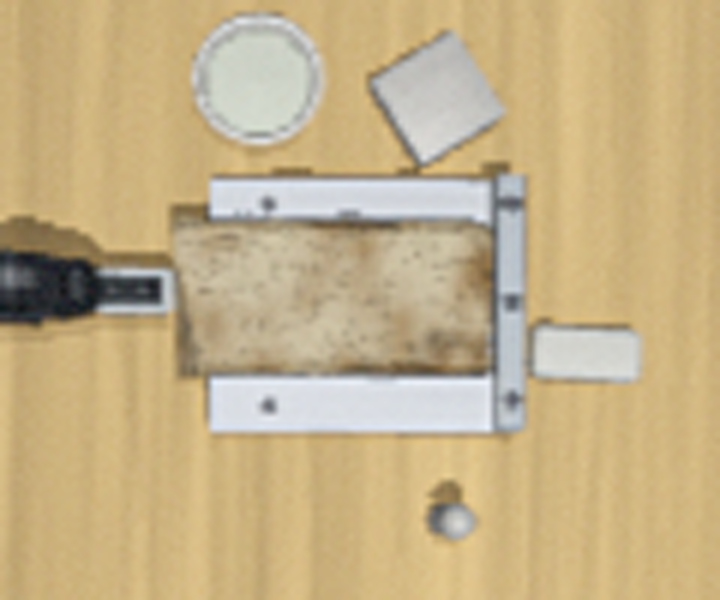

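The brick's foot edge (u≈492) is almost at the fence face (u≈496) and the brick looks square. I'll creep in by 1 mm steps until the force rises.

move_arm(moves=[[[0, -0.0002, 0.001, 0, 0, 0, 0], [0, 0, 0, 0, 0, 0, 0]]])

```text
t: 11.77
tcp_pos: [0.4924, 0.1161, 0.1178]
ee_rot: [-0.011, 0.762, -0.648, 0.003]
wrist_force: [0.2, 0.6, 0.5]
gripper_width: -0.001
grip_force: 0.8
```

move_arm(moves=[[[0, -0.0002, 0.001, 0, 0, 0, 0], [0, 0, 0, 0, 0, 0, 0]]])

```text
t: 11.93
tcp_pos: [0.4922, 0.1158, 0.118]
ee_rot: [-0.011, 0.762, -0.648, 0.003]
wrist_force: [-0.6, 6.0, -0.3]
gripper_width: 0.0
grip_force: 3.2
```

The force rose to 6 N and the TCP stalled, so the brick is home. Backing off now.

move_arm(moves=[[[0, 0.0003, -0.002, 0, 0, 0, 0], [0, 0.0024, -0.015, 0, 0, 0, 0], [0, 0.0024, -0.015, 0, 0, 0, 0], [0, 0.0024, -0.015, 0, 0, 0, 0], [0, 0, 0, 0, 0, 0, 0]]])

```text
t: 12.35
tcp_pos: [0.4913, 0.1644, 0.1178]
ee_rot: [-0.012, 0.762, -0.648, 0.004]
wrist_force: [0.3, 0.5, -0.9]
gripper_width: 0.002
grip_force: 0.0
```

```bash
python3 - <<'E'
from h import *
f=grab_frame('top')
cv2.imwrite('pics/c8.png',cv2.resize(f['pixels'][125:225,275:395],None,fx=6,fy=6,interpolation=2))
E
```

```text
(no output)
```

View pics/c8.png

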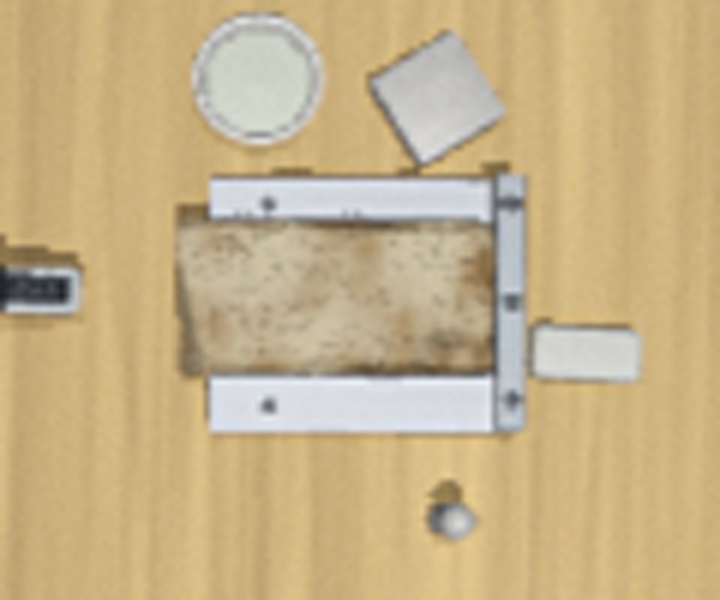

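The brick's foot edge sits flush and square against the fence at u≈495. The fingers are clear at u<80 and the bystanders have not moved.

```bash
python3 -c "
from workcell import ticket
print(ticket.hand_in())"
```

```text
the job is handed in; nothing more can be done
None
```

I tipped the brick over under support, laid it flat and pushed it home: the last top view shows its foot flush and square against the fence and the bystanders unmoved; the job is handed in, but the hand-in returned no verdict.

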